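# Stack a clutch pack on its splined hub

### The arm

A 7-joint arm with a two-finger parallel gripper is mounted at the origin on a cart in front of the work surface, level with it; the furniture and walls round the work are solid. World frame = base frame: x ahead of the robot, y to its left, z up, the work surface at z = 0. Lengths are in m, angles in rad, forces in N, time in s.
With the tool pointing down it reaches from about 0.425 to 1.025 m from the base axis. Payload 9.4 kg.
Tool frame: the origin (TCP) lies midway between the tips of the shut fingers; the grasp point (between the pads) lies 19 mm behind it; z points along the fingers, y is the line along which they close (so a half turn about z gives the same grasp; the last joint's range is limited). The gripper opens to 85 mm and grips with 20 to 120 N. Pads are 22 mm wide; open, the fingers measure 114 mm over their backs; the gripper's body (76 mm by 85 mm) begins 54 mm behind the grasp point. The pads swing forward as they close: fully open they stand 13 mm farther back than shut.
Start: joints at [-1.314, 0.599, -0.003, 1.599, 0.002, 0.943, -0.08], TCP at [0.238, 0.685, 0.207] pointing down, gripper open.
Joint ranges: [-2.57, 2.57], [-0.35, 1.97], [-1.29, 1.29], [0.11, 2.56], [-1.05, 4.19], [0.11, 1.86], [-2.63, 2.63]. Speed limits (rad/s): [2.22, 2.22, 3.01, 3.01, 3.14, 3.14, 3.14].

### API

Orientations are given as a 3x3 rotation matrix whose columns are the frame's x, y, z axes.
In Python, from workcell import read_state, camera, camera_params, close_job gives the robot as it stands.
- The arm moves only by the tool apply_moves, never from a script. Its argument "deltas" is a list of rows, each a list of 7 numbers: the shift along the world's x, y, z in m, then the turn, a rotation vector about the world's x, y, z in rad, then the opening, from 0 (shut) to 1 (fully open). A call has 1 to 20 rows; each row shifts and turns the commanded pose from where the row before left it; what a row does not reach is not made up. A row lasts 1/12 s, in which the tool goes at most 41.7 mm and 7.16 degrees, less where a joint would pass 70% of its speed; a pose out of reach is approached as far as the arm can. A call is refused whole if a number of a shift passes 0.0417 or a number of a turn 0.125, either way. A call with a gripper value outside its range is refused whole. The fingers move at their own pace and stop on an object; "newtons" is the grip in N (left out, the last holds). Time passes only in rows, so rows that do not move let the fingers close. It gives the time, the measured TCP pose, the force, the opening and the grip force at its end, in the units of the state.
- read_state(): the state, without advancing time (a new reading comes with each control period).
- camera(name): name is "side" or "top"; returns (picture, depth): 400x640x3 uint8, blue, green, red; 400x640 float32, m along the optical axis (not along the pixel's ray), 0 where there is no reading.
- camera_params(name): a dict with "K" (3x3 intrinsics, pixels), "eye" and "attitude" of the camera in the world. Camera axes: x right, y down, z forward; pixel columns grow to the right and rows downward; lengths in m; the calibration is good to about 2 mm. A picture is of the moment at which its call begins. camera_params takes no time and is no camera call.
- close_job(): hands the job in; it is judged then, once.
The state is a dict: "clock": time; "joint_positions": joint angles; "dq": joint speeds; "joint_efforts": joint torques, N m; "eef_pos": TCP position; "tool_rot": TCP orientation; "wrist_force": force on the tool from outside, world axes, zero at the start; "moment": the same for the moment, N m; "opening": finger opening in m; "gripper_force": force on a finger pad.
Only numpy, scipy, OpenCV 4.12 (cv2) and the standard library are available. Lean on these libraries where they do the work, as an engineer would, in place of code of your own. Each camera call takes 0.05 s, during which the arm holds its last target. There are 200 camera calls.

### The job

Build up the clutch pack on the splined hub: put the round clutch disc on first and the loose square separator plate on top of it, both collar up and pushed fully home, with ears alternating: the disc's ear exactly opposite the ear of the separator already on the hub, the loose separator's ear straight above that first one. Lower each plate down in your grip rather than dropping it on, then let go, and leave the seal ring, cap nut, marker and oil bottle where they are.

Things in the scene. Friction and masses are not known exactly. Their poses are not given: they have to be found in the camera images.
- disc_center (a point): Clutch disc: ROUND (84 mm diameter) steel plate, 6 mm thick, with a collar round its bore (54 mm outside diameter, from 6 to 18 mm above the underside; grip across it in any direction). Starts flat on the bench, collar up, about 0.25 kg. Point: on the axis, 9 mm above the underside; x points to its one ear, z up.
- disc_ear (a point): Point on the clutch disc's ear, 56 mm from its axis along its x, 3 mm above its underside. The ear is 6 mm thick, 22 mm wide and ends 64 mm from the axis.
- disc: The clutch disc: origin at the centre of its underside, axes as its centre point's. Its bore has six teeth, 60 degrees apart, that pass between the hub's six splines with 1.5 mm of play on each side.
- separator_center (a point): Loose separator plate: SQUARE (80 x 80 mm) steel plate, 6 mm thick, with a collar round its bore (54 mm outside diameter, from 6 to 18 mm above the underside; grip across it in any direction). Starts flat on the bench, collar up, about 0.25 kg. Point: on the axis, 9 mm above the underside; x points to its one ear, z up.
- separator_ear (a point): Point on the loose separator's ear, 56 mm from its axis along its x, 3 mm above its underside. The ear is 6 mm thick, 22 mm wide and ends 64 mm from the axis.
- separator: The loose separator: origin at the centre of its underside, axes as its centre point's. Its bore has six teeth, 60 degrees apart, that pass between the hub's six splines with 1.5 mm of play on each side.
- hub_seat (a point): Splined steel hub, upright and fixed, with one square separator already on it, fixed too. Point: on the hub's axis at the top of that separator's collar, 36 mm above the bench, where the underside of the next plate rests (the one after rests 18 mm higher). x points along the fixed separator's ear, z up. The shaft (24 mm, tapered end) reaches 52 mm above this point.
- hub: The hub's board, 120 x 120 x 18 mm wood, screwed to the bench; origin at the centre of its underside, axes as hub_seat. Splines stand out from the shaft to 34 mm diameter, one along x and every 60 degrees, so a plate goes on with its ear at any multiple of 60 degrees from x. Their roof-shaped tops, 41 mm above hub_seat, guide a plate a few degrees off.
- hub_ear (a point): Point on the fixed separator's ear, 56 mm from the hub's axis along its x.
- seal_center (a point): Bystander: black rubber seal ring, 69 mm diameter, 30 mm high; its centre.
- nut_center (a point): Bystander: black cap nut, 57 mm diameter, 34 mm high; its centre.
- pen_center (a point): Bystander: marker pen lying down, 135 mm long, 17 mm thick; its centre.
- oiler_center (a point): Bystander: small oil bottle with a red spout, 41 mm diameter, 134 mm high, standing; its centre.
Mind the look-alikes: they are no part of the job. Leave any green or pink look-alike of the separator alone.

How it is judged:
On the way, in this order (a step that is already met when the one before it is completed fails the run):
1. the clutch disc is fully home on the hub, ear opposite the first separator's, and released (horizontal distance between disc_center and hub_seat below 0.004 m and z of disc_center in the frame of hub_seat between 0.006 and 0.012 m and angle between disc_center's own z axis and vertical below 0.08 rad and x of disc_ear in the frame of hub_seat below -0.05 m and y of disc_ear in the frame of hub_seat between -0.01 and 0.01 m and linear speed of disc below 0.02 m/s and contact force between the fingers and disc below 0.1 N), for 0.2 s.
2. the loose separator is fully home on the disc, ear above the first separator's (horizontal distance between each of disc_center, separator_center and hub_seat below 0.004 m and z of disc_center in the frame of hub_seat between 0.006 and 0.012 m and angle between each of disc_center, separator_center's own z axis and vertical below 0.08 rad and x of disc_ear in the frame of hub_seat below -0.05 m and y of disc_ear in the frame of hub_seat between -0.01 and 0.01 m and z of separator_center in the frame of hub_seat between 0.024 and 0.03 m and x of separator_ear in the frame of hub_seat above 0.05 m and y of separator_ear in the frame of hub_seat between -0.01 and 0.01 m), for 0.2 s.
At the end, for the whole second after the job is handed in: Disc, then loose separator, rest released on the hub, collar up: within 4 mm of its axis, 3 mm of seated height, 0.08 rad of level; disc's ear opposite the fixed ear, loose separator's ear above it, within 10 mm sideways at the ear (all of step 2 and linear speed of each of disc, separator below 0.02 m/s and contact force between the fingers and disc below 0.1 N and contact force between the fingers and separator below 0.1 N); the robot touches nothing.
It fails at once if a plate is dropped onto its seat: it falls, out of the grip, from more than about 10 mm above it ((horizontal distance between disc_center and hub_seat below 0.04 m and z of disc_center in the frame of hub_seat above 0.017 m and linear speed of disc above 0.2 m/s and contact force between the fingers and disc below 0.1 N) or (horizontal distance between separator_center and hub_seat below 0.04 m and z of separator_center in the frame of hub_seat above 0.035 m and linear speed of separator above 0.2 m/s and contact force between the fingers and separator below 0.1 N)).
It fails at once if a bystander (seal ring, cap nut, marker, oil bottle) is moved more than 30 mm (distance of any of seal_center, nut_center, pen_center, oiler_center from where it was at the start of the episode above 0.03 m).
It also fails if it takes over 64 s, if anything falls off the work surface, if the arm or the gripper's body presses on something with over 40 N, if the wrist force passes 120 N, or if a joint passes its speed limit or range.

## Working session

There is one attempt and no reset: what is moved stays moved. The work goes in short steps, Python scripts to look and compute and a tool call to move; the robot and the scene stay as the last step left them, time stands still between calls to the robot, and variables do not carry over. Pictures are saved under pics/ and viewed, at most 10 in all, crops included, and the job is handed in when it is done.

Besides the shell and the picture viewer there is one more tool, called by a JSON object that holds its "method" and its "body", one argument or row to a line. apply_moves: Moves the arm, as the interface text tells. Its arguments: {"type":"object","properties":{"deltas":{"type":"array","items":{"type":"array","items":{"type":"number"}}},"newtons":{"type":"number"}},"required":["deltas"]}

```bash
mkdir -p pics; ls; python3 - <<'E'
from workcell import *
import cv2,numpy as np
s=read_state();print(s['clock'],s['eef_pos'],s['tool_rot'],s['opening'])
for n in('top','side'):
    p,d=camera(n);cv2.imwrite(f'pics/{n}0.png',p);np.save(f'{n}0.npy',d);q=camera_params(n);print(n,q)
E
```

```text
pics
0.0 [0.23737798 0.6844797  0.20611247] [[-9.44830317e-01  3.27559936e-01 -4.00147054e-04]
 [ 3.27560157e-01  9.44829081e-01 -1.53354285e-03]
 [-1.24256626e-04 -1.58001001e-03 -9.99998744e-01]] 0.08557601642914592
top {'K': array([[479.78320605,   0.        , 321.55849581],
       [  0.        , 479.78320605, 208.97353936],
       [  0.        ,   0.        ,   1.        ]]), 'eye': array([0.2500702 , 0.03023301, 1.48509002]), 'attitude': array([[-0.04786896, -0.97475457,  0.21808735],
       [-0.99884772,  0.04596276, -0.0138082 ],
       [ 0.00343571, -0.21849703, -0.97583156]])}
side {'K': array([[413.38350619,   0.        , 327.07996804],
       [  0.        , 413.38350619, 191.88230429],
       [  0.        ,   0.        ,   1.        ]]), 'eye': array([-0.07780161, -0.97842814,  0.54480417]), 'attitude': array([[ 0.84429785, -0.1908548 ,  0.50073505],
       [-0.53575763, -0.32012516,  0.78133453],
       [ 0.01117645, -0.92795168, -0.3725329 ]])}
```

View pics/top0.png

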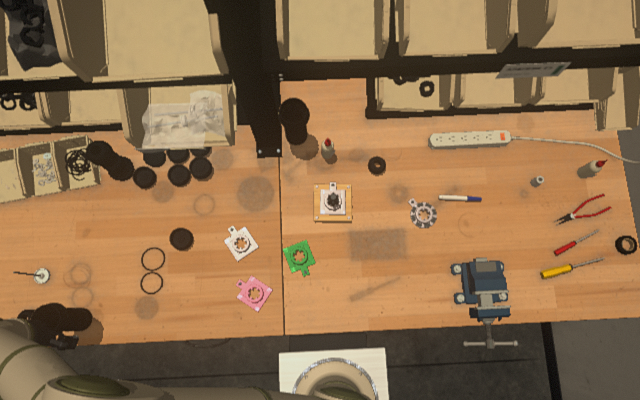

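View pics/side0.png

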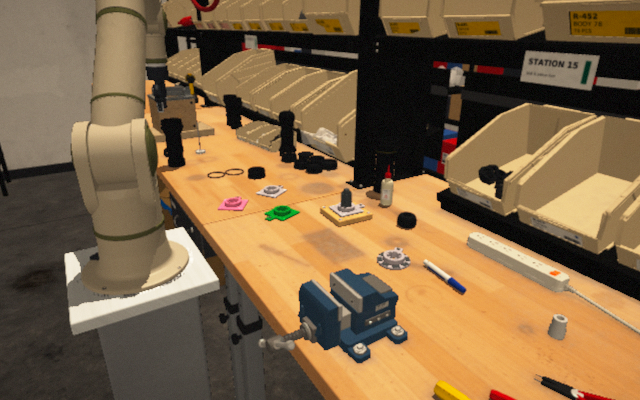

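The top view shows the hub at about (333,200) with its ear up at (333,187). The disc is at (424,214) with its ear near (413,204), next to the pen. The white loose separator is at (241,242) with its ear near (237,230). The green and pink look-alikes are at (299,258) and (254,293).

```bash
cat > h.py <<'E'
from workcell import *
import cv2,numpy as np
def ray(q,u,v,z):
    K=q['K'];d=q['attitude']@np.linalg.solve(K,[u,v,1.]);return q['eye']+d*(z-q['eye'][2])/d[2]
def cloud(q,d):
    v,u=np.mgrid[:d.shape[0],:d.shape[1]];K=q['K']
    c=np.stack([(u-K[0,2])/K[0,0],(v-K[1,2])/K[1,1],np.ones_like(u)],-1)*d[...,None]
    return c@q['attitude'].T+q['eye']
E
python3 - <<'E'
from h import *
p=cv2.imread('pics/top0.png');d=np.load('top0.npy');q=camera_params('top');C=cloud(q,d)
out=[]
for n,(u,v) in dict(hub=(333,200),disc=(424,214),sep=(241,242)).items():
    c=p[v-22:v+22,u-22:u+22];out.append(cv2.resize(c,(264,264),interpolation=cv2.INTER_NEAREST))
    Z=C[v-22:v+22,u-22:u+22,2]
    print(n,ray(q,u,v,.01),np.percentile(Z,[1,10,50,90,99]).round(4))
    out.append(cv2.applyColorMap(np.clip((cv2.resize(Z,(264,264),interpolation=0)+.005)*255/.06,0,255).astype(np.uint8),2))
cv2.imwrite('pics/crops.png',np.vstack([np.hstack(out[::2]),np.hstack(out[1::2])]))
E
```

```text
hub [ 0.60709437 -0.02819536  0.01      ] [-0.0063 -0.0011  0.0185  0.0337  0.0877]
disc [ 0.54837391 -0.31175103  0.01      ] [-0.0072 -0.0037  0.0012  0.0109  0.0214]
sep [0.48667167 0.26392112 0.01      ] [-0.0074 -0.0038  0.0014  0.0099  0.0212]
```

View pics/crops.png

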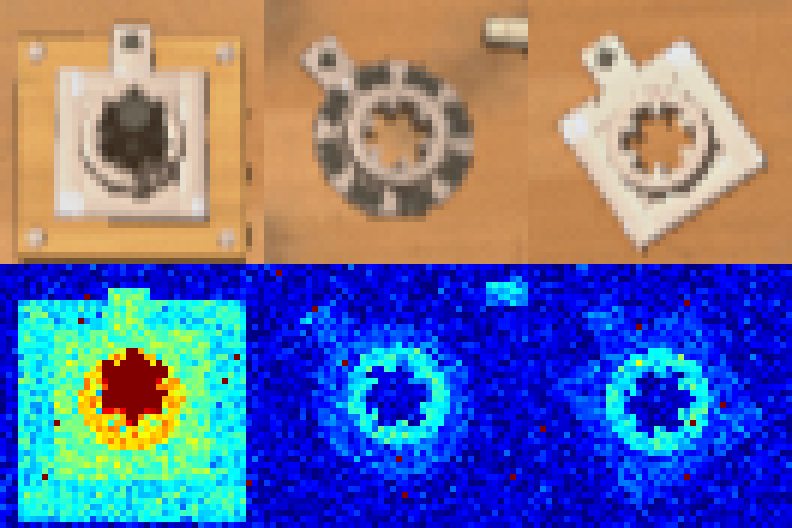

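The crops show all three ear holes and collars clearly, at 6x scale. In full-image pixels the holes are near (332.8,184.8) for the hub, (412.2,202) for the disc and (231.8,229.6) for the separator.

```bash
python3 - <<'E'
from h import *
from scipy.optimize import least_squares
def run(cam,frames=6):
    P=[];D=[]
    for _ in range(frames):
        a,b=camera(cam);P.append(a.astype(float));D.append(b)
    return np.mean(P,0),np.median(D,0)
p,d=run('top');q=camera_params('top');C=cloud(q,d);np.save('topd.npy',d);cv2.imwrite('pics/topm.png',p)
g=p.mean(2)
for n,(u,v),(hu,hv),zc,zp in [('hub',(333,200),(333,185),.036,.024),('disc',(424,214),(412,202),.018,.006),('sep',(241,242),(232,230),.018,.006)]:
    W=C[v-24:v+24,u-24:u+24].reshape(-1,3)
    bench=np.median(C[v-60:v+60,u-40:u+40,2][np.abs(C[v-60:v+60,u-40:u+40,2])<.006])
    m=np.abs(W[:,2]-zc-bench)<.004
    X=W[m,:2]; c=np.median(X,0); 
    if n!='hub':
        X=X[np.linalg.norm(X-c,axis=1)<.033]
    else: X=X[np.linalg.norm(X-c,axis=1)<.033]
    r=np.linalg.norm(X-c,axis=1)
    # ring fit: mean radius ~22
    f=least_squares(lambda s:np.clip(np.linalg.norm(X-s,axis=1)-.027,0,None)+np.clip(.0175-np.linalg.norm(X-s,axis=1),0,None),c)
    (mx,my),mr=cv2.minEnclosingCircle((X*1000).astype(np.float32))
    wgt=np.clip(130-g[hv-2:hv+3,hu-2:hu+3],0,None);vv,uu=np.mgrid[hv-2:hv+3,hu-2:hu+3]
    h=ray(q,(wgt*uu).sum()/wgt.sum(),(wgt*vv).sum()/wgt.sum(),zp)
    e=h[:2]-f.x
    print(n,'bench',bench.round(4),len(X),'cen',f.x.round(4),'mean',X.mean(0).round(4),'mec',mx,my,mr,'hole',h.round(4),'dist',np.linalg.norm(e).round(4),'yaw',np.degrees(np.arctan2(e[1],e[0])).round(1))
v,u=200,333
M=(np.abs(C[v-30:v+30,u-30:u+30,2]-.018)<.005)
W=C[v-30:v+30,u-30:u+30][M];W=W[np.abs(W[:,:2]-[.607,-.028]).max(1)<.075]
M=((C[v-32:v+32,u-32:u+32,2]>.011)).astype(np.uint8);M=cv2.morphologyEx(M,cv2.MORPH_OPEN,np.ones((7,7)));
W=C[v-32:v+32,u-32:u+32][M>0];r=cv2.minAreaRect((W[:,:2]*1000).astype(np.float32));print('board',r)
for n,(u,v) in dict(oiler=(328,147),nut=(376,166),pen=(460,198)).items(): print(n,ray(q,u,v,.015).round(3))
E
```

```text
hub bench -0.0002 112 cen [ 0.6034 -0.0261] mean [ 0.5944 -0.0238] mec 600.258544921875 -25.587966918945312 26.872026443481445 hole [ 0.654  -0.0288  0.024 ] dist 0.0507 yaw -3.1
disc bench -0.0002 136 cen [ 0.5488 -0.3095] mean [ 0.5486 -0.3096] mec 549.1681518554688 -310.0124206542969 26.856937408447266 hole [ 0.591 -0.279  0.006] dist 0.0521 yaw 35.9
sep bench -0.0002 145 cen [0.4852 0.2665] mean [0.4847 0.2656] mec 484.3631591796875 265.6069030761719 26.732290267944336 hole [0.5283 0.2937 0.006 ] dist 0.051 yaw 32.2
board ((601.901611328125, -26.02584457397461), (117.43978118896484, 122.06792449951172), 86.81034088134766)
oiler [ 0.783 -0.021  0.015]
nut [ 0.711 -0.172  0.015]
pen [ 0.594 -0.429  0.015][ WARN:0@3.776] global loadsave.cpp:1063 imwrite_ Unsupported depth image for selected encoder is fallbacked to CV_8U.
```

Hub is about (0.6026,-0.026) with yaw -3.1°. The disc is (0.5487,-0.3097) at 36°, and the separator is (0.4847,0.2665) at 32°. The sizes agree: board 117x122 mm, collar radius 27 mm, bench at 0. I'll grip the disc twice, 90° apart, to centre it.

{"method": "apply_moves", "body": {
  "deltas": [
    [0.016,-0.026,0,0,0,-0.03,1],
    [0.016,-0.026,0,0,0,-0.03,1],
    [0.016,-0.026,0,0,0,-0.03,1],
    [0.016,-0.026,0,0,0,-0.03,1],
    [0.016,-0.026,0,0,0,-0.03,1],
    [0.016,-0.026,0,0,0,-0.03,1],
    [0.016,-0.026,0,0,0,-0.03,1],
    [0.016,-0.026,0,0,0,-0.03,1],
    [0.016,-0.026,0,0,0,-0.03,1],
    [0.016,-0.026,0,0,0,-0.03,1],
    [0.016,-0.026,0,0,0,-0.03,1],
    [0.016,-0.026,0,0,0,-0.03,1],
    [0.016,-0.026,0,0,0,-0.03,1],
    [0.016,-0.026,0,0,0,-0.03,1],
    [0.016,-0.026,0,0,0,-0.03,1],
    [0.016,-0.026,0,0,0,-0.03,1]
  ],
  "newtons": 40
}}

```text
clock: 1.73
eef_pos: [0.4942, 0.2677, 0.2072]
tool_rot: [[-0.686, 0.728, 0.0], [0.728, 0.686, 0.0], [-0.0, 0.001, -1.0]]
wrist_force: [0.7, 0.3, -0.2]
opening: 0.0858
gripper_force: 0.0
```

{"method": "apply_moves", "body": {
  "deltas": [
    [0.003,-0.029,0,0,0,-0.03,1],
    [0.003,-0.029,0,0,0,-0.03,1],
    [0.003,-0.029,0,0,0,-0.03,1],
    [0.003,-0.029,0,0,0,-0.03,1],
    [0.003,-0.029,0,0,0,-0.03,1],
    [0.003,-0.029,0,0,0,-0.03,1],
    [0.003,-0.029,0,0,0,-0.03,1],
    [0.003,-0.029,0,0,0,-0.03,1],
    [0.003,-0.029,0,0,0,-0.03,1],
    [0.003,-0.029,0,0,0,-0.03,1],
    [0.003,-0.029,0,0,0,-0.03,1],
    [0.003,-0.029,0,0,0,-0.03,1],
    [0.003,-0.029,0,0,0,-0.03,1],
    [0.003,-0.029,0,0,0,-0.03,1],
    [0.003,-0.029,0,0,0,-0.03,1],
    [0.003,-0.029,0,0,0,-0.03,1],
    [0.003,-0.029,0,0,0,-0.03,1],
    [0.003,-0.029,0,0,0,-0.03,1],
    [0,0,0,0,0,0,1]
  ]
}}

```text
clock: 3.32
eef_pos: [0.5472, -0.2596, 0.2075]
tool_rot: [[-0.208, 0.978, 0.001], [0.978, 0.208, -0.004], [-0.004, 0.0, -1.0]]
wrist_force: [-0.9, 0.2, 1.1]
opening: 0.0854
gripper_force: 0.0
```

```bash
cat >s.py <<'E'
from h import *
s=read_state();R=s['tool_rot']
print(s['clock'],s['eef_pos'].round(4),'yaw',np.degrees(np.arctan2(R[1,0],R[0,0])).round(2),'z',R[:,2].round(4),s['joint_positions'].round(3),'F',s['wrist_force'].round(1),s['opening'].round(4),s['gripper_force'])
E
python3 s.py
```

```text
Traceback (most recent call last):
  File "s.py", line 3, in <module>
    print(s['clock'],s['eef_pos'].round(4),'yaw',np.degrees(np.arctan2(R[1,0],R[0,0])).round(2),'z',R[:,2].round(4),s['joint_positions'].round(3),'F',s['wrist_force'].round(1),s['opening'].round(4),s['gripper_force'])
                                                                                                                                                                                ^^^^^^^^^^^^^^^^^^
AttributeError: 'float' object has no attribute 'round'
```

{"method": "apply_moves", "body": {
  "deltas": [
    [0,-0.02,-0.02,0,0,-0.03,1],
    [0,-0.02,-0.03,0,0,-0.03,1],
    [0.0015,-0.01,-0.03,0,0,0,1],
    [0,0,-0.03,0,0,0,1],
    [0,0,-0.02,0,0,0,1],
    [0,0,-0.02,0,0,0,1],
    [0,0,0,0,0,0,1],
    [0,0,0,0,0,0,1]
  ]
}}

```text
clock: 3.98
eef_pos: [0.5486, -0.3027, 0.0564]
tool_rot: [[-0.156, 0.988, -0.002], [0.988, 0.156, 0.001], [0.001, -0.002, -1.0]]
wrist_force: [0.4, 0.3, 0.7]
opening: 0.0854
gripper_force: 0.0
```

```bash
sed -i "s/s\['opening'\].round(4)/round(s['opening'],4)/" s.py; python3 s.py
```

```text
3.9833 [ 0.5486 -0.3027  0.0564] yaw 99.0 z [-1.7e-03  8.0e-04 -1.0e+00] [ 0.252  0.687  0.248  1.955 -0.309  0.537  0.87 ] F [0.4 0.3 0.7] 0.0854 0.0
```

{"method": "apply_moves", "body": {
  "deltas": [
    [0,-0.007,-0.01,0,0,0,1],
    [0,0,-0.015,0,0,0,1],
    [0,0,-0.015,0,0,0,1],
    [0,0,-0.011,0,0,0,1],
    [0,0,0,0,0,0,1],
    [0,0,0,0,0,0,1]
  ]
}}

```text
clock: 4.48
eef_pos: [0.5491, -0.3104, 0.0062]
tool_rot: [[-0.156, 0.988, -0.0], [0.988, 0.156, -0.0], [-0.0, -0.0, -1.0]]
wrist_force: [-0.2, -0.1, 0.3]
opening: 0.0854
gripper_force: 0.0
```

{"method": "apply_moves", "body": {
  "deltas": [
    [0,0,0,0,0,0,0.4],
    [0,0,0,0,0,0,0.4],
    [0,0,0,0,0,0,0.4],
    [0,0,0,0,0,0,0.4],
    [0,0,0,0,0,0,0.4],
    [0,0,0,0,0,0,0.4],
    [0,0,0,0,0,0,0.4],
    [0,0,0,0,0,0,0.4]
  ],
  "newtons": 30
}}

```text
clock: 5.15
eef_pos: [0.549, -0.31, 0.006]
tool_rot: [[-0.156, 0.988, 0.0], [0.988, 0.156, -0.0], [-0.0, -0.0, -1.0]]
wrist_force: [-0.6, -0.1, 0.1]
opening: 0.0343
gripper_force: 0.0
```

```bash
python3 s.py
```

```text
5.15 [ 0.549 -0.31   0.006] yaw 99.0 z [ 0.e+00 -1.e-04 -1.e+00] [ 0.29   0.762  0.207  1.964 -0.333  0.448  0.9  ] F [-0.6 -0.1  0.1] 0.0343 0.0
```

```bash
python3 - <<'E'
from h import *
a=camera('side')[0];b=camera('top')[0]
q=camera_params('side')
K=q['K'];c=q['attitude'].T@(np.array([.549,-.31,.01])-q['eye']);u=K@c/c[2];print(u);u=u.astype(int)
f=lambda p,u,v,r:cv2.resize(p[v-r:v+r,u-r:u+r],(400,400),interpolation=2)
cv2.imwrite('pics/g1.png',np.hstack([f(a,u[0],u[1]-15,40),f(b,424,214,40)]))
E
```

```text
[393.00453582 256.82831594   1.        ]
```

View pics/g1.png

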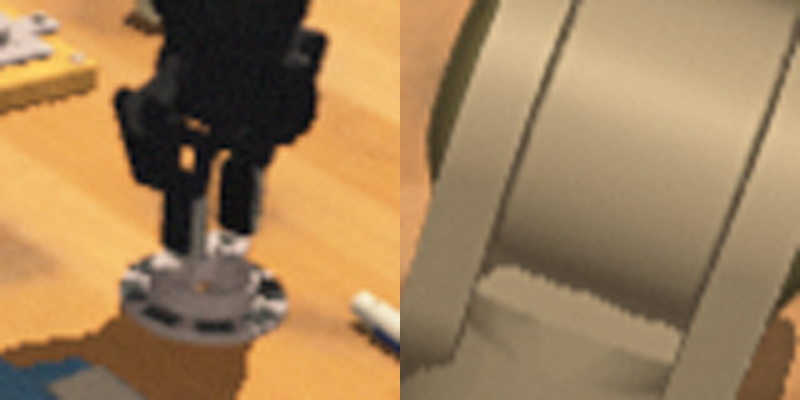

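The side view shows the fingers at 34 mm opening, standing by the rear collar rim and not gripping. The tips end near crop row 250, about 4 px higher than the TCP implies. I'll measure tip height and disc position from side depth.

```bash
python3 - <<'E'
from h import *
P,D=zip(*[camera('side') for _ in range(4)]);p=np.mean(P,0);d=np.median(D,0);q=camera_params('side');C=cloud(q,d)
r=(slice(225,280),slice(370,420));c=C[r];g=p[r].max(2)
near=np.linalg.norm(c[...,:2]-[.549,-.31],axis=-1)<.055
for lo in np.arange(0,.08,.006):
    m=near&(c[...,2]>=lo)&(c[...,2]<lo+.006)
    k=m&(g<70); w=m&(g>=70)
    print(round(lo,3),'dark',k.sum(),c[k][:,:2].mean(0).round(3) if k.any() else '', 'bright',w.sum(), np.percentile(c[w][:,0],[5,95]).round(3) if w.any() else '',np.percentile(c[w][:,1],[5,95]).round(3) if w.any() else '')
m=near&(c[...,2]>.014)&(c[...,2]<.021)&(g>=70)
print(c[m].mean(0)); print(np.column_stack([np.argwhere(m)+[225,370],c[m].round(3)])[::4])
E
```

```text
0.0 dark 0  bright 332 [0.499 0.598] [-0.358 -0.262]
0.006 dark 50 [ 0.532 -0.327] bright 226 [0.514 0.589] [-0.35  -0.279]
0.012 dark 0  bright 79 [0.523 0.565] [-0.339 -0.295]
0.018 dark 0  bright 92 [0.525 0.571] [-0.337 -0.294]
0.024 dark 0  bright 0  
0.03 dark 10 [ 0.561 -0.307] bright 5 [0.528 0.53 ] [-0.322 -0.311]
0.036 dark 18 [ 0.559 -0.313] bright 12 [0.53  0.579] [-0.326 -0.316]
0.042 dark 28 [ 0.549 -0.312] bright 16 [0.521 0.576] [-0.325 -0.31 ]
0.048 dark 23 [ 0.551 -0.313] bright 12 [0.525 0.576] [-0.326 -0.314]
0.054 dark 30 [ 0.551 -0.313] bright 9 [0.529 0.576] [-0.325 -0.319]
0.06 dark 31 [ 0.544 -0.314] bright 12 [0.53  0.576] [-0.326 -0.309]
0.066 dark 27 [ 0.555 -0.314] bright 9 [0.532 0.58 ] [-0.325 -0.298]
0.072 dark 23 [ 0.56  -0.316] bright 6 [0.531 0.582] [-0.328 -0.319]
0.078 dark 58 [ 0.546 -0.317] bright 7 [0.529 0.597] [-0.327 -0.317]
[ 0.54480347 -0.31878612  0.01785039]
[[ 2.50e+02  3.95e+02  5.65e-01 -2.98e-01  1.90e-02]
 [ 2.51e+02  3.85e+02  5.41e-01 -2.88e-01  1.80e-02]
 [ 2.51e+02  3.97e+02  5.65e-01 -3.05e-01  1.90e-02]
 [ 2.52e+02  3.84e+02  
[... 1132 characters left out ...]
 1.90e-02]
 [ 2.58e+02  3.98e+02  5.45e-01 -3.32e-01  1.90e-02]
 [ 2.58e+02  4.02e+02  5.53e-01 -3.37e-01  1.90e-02]
 [ 2.59e+02  3.87e+02  5.23e-01 -3.17e-01  1.50e-02]
 [ 2.59e+02  3.91e+02  5.27e-01 -3.27e-01  1.90e-02]
 [ 2.59e+02  3.95e+02  5.36e-01 -3.31e-01  1.80e-02]
 [ 2.59e+02  3.99e+02  5.44e-01 -3.37e-01  1.90e-02]
 [ 2.59e+02  4.03e+02  5.57e-01 -3.38e-01  1.50e-02]
 [ 2.60e+02  3.91e+02  5.28e-01 -3.26e-01  1.60e-02]
 [ 2.60e+02  3.95e+02  5.34e-01 -3.34e-01  1.80e-02]
 [ 2.60e+02  3.99e+02  5.42e-01 -3.39e-01  1.80e-02]
 [ 2.61e+02  3.91e+02  5.27e-01 -3.28e-01  1.40e-02]
 [ 2.61e+02  3.95e+02  5.33e-01 -3.36e-01  1.60e-02]
 [ 2.61e+02  3.99e+02  5.43e-01 -3.38e-01  1.50e-02]]
```

The visible finger ends are at z≈0.02–0.03, so the pads passed above the collar. I'll open, go about 13 mm lower so the grasp point is at collar height, and watch the force.

{"method": "apply_moves", "body": {
  "deltas": [
    [0,0,0,0,0,0,0.85],
    [0,0,0,0,0,0,0.85],
    [0,0,0,0,0,0,0.85],
    [0,0,0,0,0,0,0.85],
    [0,0,0,0,0,0,0.85],
    [0,0,-0.004,0,0,0,0.85],
    [0,0,-0.004,0,0,0,0.85],
    [0,0,0,0,0,0,0.85]
  ]
}}

```text
clock: 6.12
eef_pos: [0.5487, -0.3097, -0.0029]
tool_rot: [[-0.156, 0.988, -0.001], [0.988, 0.156, 0.0], [0.001, -0.001, -1.0]]
wrist_force: [-0.0, 0.1, -0.0]
opening: 0.0725
gripper_force: 0.0
```

{"method": "apply_moves", "body": {
  "deltas": [
    [0,0,-0.002,0,0,0,0.85],
    [0,0,-0.002,0,0,0,0.85],
    [0,0,0,0,0,0,0.85]
  ]
}}

```text
clock: 6.37
eef_pos: [0.5489, -0.3099, -0.0065]
tool_rot: [[-0.156, 0.988, -0.0], [0.988, 0.156, 0.0], [0.0, -0.0, -1.0]]
wrist_force: [-0.1, 0.2, -0.2]
opening: 0.0729
gripper_force: 0.0
```

{"method": "apply_moves", "body": {
  "deltas": [
    [0,0,0,0,0,0,0.4],
    [0,0,0,0,0,0,0.4],
    [0,0,0,0,0,0,0.4],
    [0,0,0,0,0,0,0.4],
    [0,0,0,0,0,0,0.4],
    [0,0,0,0,0,0,0.4]
  ],
  "newtons": 25
}}

```text
clock: 6.87
eef_pos: [0.5491, -0.3101, -0.0059]
tool_rot: [[-0.156, 0.988, 0.0], [0.988, 0.156, -0.0], [-0.0, 0.0, -1.0]]
wrist_force: [-0.5, -0.2, 0.9]
opening: 0.0344
gripper_force: 0.0
```

{"method": "apply_moves", "body": {
  "deltas": [
    [0,0,0,0,0,0,0.8],
    [0,0,0,0,0,0,0.8],
    [0,0,0,0,0,0,0.8],
    [0,0,0,0,0,0,0.8],
    [0,0,0,0,0,0,0.8],
    [0,0,-0.002,0,0,0,0.8],
    [0,0,-0.002,0,0,0,0.8],
    [0,0,0,0,0,0,0.8]
  ]
}}

```text
clock: 7.53
eef_pos: [0.5489, -0.3099, -0.0105]
tool_rot: [[-0.156, 0.988, -0.0], [0.988, 0.156, 0.0], [0.0, -0.0, -1.0]]
wrist_force: [-0.3, 0.3, -0.3]
opening: 0.0683
gripper_force: 0.0
```

```bash
python3 - <<'E'
from h import *
a=camera('side')[0]
f=lambda p,u,v,r:cv2.resize(p[v-r:v+r,u-r:u+r],(560,560),interpolation=2)
cv2.imwrite('pics/g2.png',f(a,394,242,40))
E
```

```text
(no output)
```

View pics/g2.png

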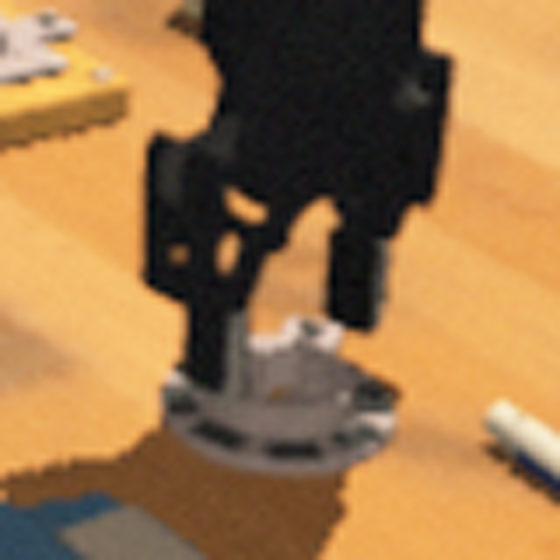

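Left finger tip is at about pixel (383,257) beside the collar; right tip is at about (405,248). I'll compare these with projections at the known finger position.

```bash
python3 - <<'E'
from h import *
q=camera_params('side')
def pr(x):
    c=q['attitude'].T@(np.array(x)-q['eye']);return (q['K']@c/c[2])[:2].round(1)
for s in (1,-1):
  for z in (0,.006,.012,.018,.024): print(s,z,pr([.549+s*.988*.038,-.31+s*.156*.038,z]),'near face',pr([.549+s*.988*.038+.0017*0,-.31+s*.156*.038-.011,z]))
print('disc c',pr([.549,-.31,.006]),'ear',pr([.549+.064*.81,-.31+.064*.588,.006]))
for u,v in((394,262),): print(ray(q,u,v,.006))
E
```

```text
1 0 [402.4 255.3] near face [405.3 257.2]
1 0.006 [402.6 253.2] near face [405.5 255.1]
1 0.012 [402.7 251.2] near face [405.7 253. ]
1 0.018 [402.9 249.1] near face [405.9 251. ]
1 0.024 [403.1 247.1] near face [406.1 248.9]
-1 0 [382.6 265.6] near face [385.5 267.6]
-1 0.006 [382.8 263.4] near face [385.7 265.5]
-1 0.012 [382.9 261.3] near face [385.8 263.4]
-1 0.018 [383.1 259.2] near face [386.  261.2]
-1 0.024 [383.2 257.1] near face [386.2 259.1]
disc c [392.9 258.2] ear [398.5 246.5]
[ 0.53947703 -0.32517186  0.006     ]
```

{"method": "apply_moves", "body": {
  "deltas": [
    [0,0,-0.002,0,0,0,0.76],
    [0,0,-0.002,0,0,0,0.76],
    [0,0,0,0,0,0,0.76]
  ]
}}

```text
clock: 7.83
eef_pos: [0.5488, -0.3099, -0.0145]
tool_rot: [[-0.156, 0.988, -0.0], [0.988, 0.156, 0.0], [0.0, -0.0, -1.0]]
wrist_force: [-0.4, -0.1, -0.7]
opening: 0.0651
gripper_force: 0.0
```

{"method": "apply_moves", "body": {
  "deltas": [
    [0,0,0,0,0,0,0.5],
    [0,0,0,0,0,0,0.5],
    [0,0,0,0,0,0,0.5],
    [0,0,0,0,0,0,0.5],
    [0,0,0,0,0,0,0.5]
  ],
  "newtons": 25
}}

```text
clock: 8.25
eef_pos: [0.5487, -0.31, -0.0137]
tool_rot: [[-0.156, 0.988, -0.0], [0.988, 0.156, 0.0], [0.0, -0.0, -1.0]]
wrist_force: [-2.0, 0.9, 4.5]
opening: 0.0514
gripper_force: 25.6
```

{"method": "apply_moves", "body": {
  "deltas": [
    [0,0,0,0,0,0,0.8],
    [0,0,0,0,0,0,0.8],
    [0,0,0,0,0,0,0.8],
    [0,0,-0.002,0,0,0,0.76],
    [0,0,-0.002,0,0,0,0.76],
    [0,0,0,0,0,0,0.76]
  ]
}}

```text
clock: 8.75
eef_pos: [0.5489, -0.3098, -0.0186]
tool_rot: [[-0.157, 0.988, -0.0], [0.988, 0.157, 0.0], [0.0, -0.0, -1.0]]
wrist_force: [0.5, 0.0, -0.3]
opening: 0.0647
gripper_force: 0.0
```

{"method": "apply_moves", "body": {
  "deltas": [
    [0,0,0,0,0,0,0.5],
    [0,0,0,0,0,0,0.5],
    [0,0,0,0,0,0,0.5],
    [0,0,0,0,0,0,0.5],
    [0,0,0,0,0,0,0.5]
  ],
  "newtons": 25
}}

```text
clock: 9.17
eef_pos: [0.5488, -0.31, -0.0179]
tool_rot: [[-0.156, 0.988, -0.0], [0.988, 0.156, 0.0], [0.0, -0.0, -1.0]]
wrist_force: [-1.4, 1.5, 4.2]
opening: 0.0525
gripper_force: 26.0
```

Grip on the collar works at TCP z≈-0.016. Next I open, turn -90° and regrip to centre the other axis.

{"method": "apply_moves", "body": {
  "deltas": [
    [0,0,0,0,0,0,0.8],
    [0,0,0,0,0,0,0.8],
    [0,0,0.002,0,0,0,0.8],
    [0,0,0,0,0,-0.105,0.8],
    [0,0,0,0,0,-0.105,0.8],
    [0,0,0,0,0,-0.105,0.8],
    [0,0,0,0,0,-0.105,0.8],
    [0,0,0,0,0,-0.105,0.8],
    [0,0,0,0,0,-0.105,0.8],
    [0,0,0,0,0,-0.105,0.8],
    [0,0,0,0,0,-0.105,0.8],
    [0,0,0,0,0,-0.105,0.8],
    [0,0,0,0,0,-0.105,0.8],
    [0,0,0,0,0,-0.105,0.8],
    [0,0,0,0,0,-0.105,0.8],
    [0,0,0,0,0,-0.105,0.8],
    [0,0,0,0,0,-0.105,0.8],
    [0,0,0,0,0,-0.105,0.8],
    [0,0,0,0,0,0,0.8]
  ]
}}

```text
clock: 10.75
eef_pos: [0.5493, -0.3096, -0.0162]
tool_rot: [[0.989, 0.148, -0.0], [0.148, -0.989, -0.0], [-0.0, 0.0, -1.0]]
wrist_force: [0.1, 0.2, -1.4]
opening: 0.0683
gripper_force: 0.0
```

```bash
python3 s.py
```

```text
10.75 [ 0.5493 -0.3096 -0.0162] yaw 8.54 z [-3.e-04 -1.e-04 -1.e+00] [ 0.065  0.876  0.577  1.984 -0.905  0.561 -0.138] F [ 0.1  0.2 -1.4] 0.0683 0.0
```

{"method": "apply_moves", "body": {
  "deltas": [
    [0,0,0,0,0,0,0.4],
    [0,0,0,0,0,0,0.4],
    [0,0,0,0,0,0,0.4],
    [0,0,0,0,0,0,0.4],
    [0,0,0,0,0,0,0.4],
    [0,0,0,0,0,0,0.4]
  ],
  "newtons": 50
}}

```text
clock: 11.25
eef_pos: [0.5493, -0.31, -0.0153]
tool_rot: [[0.988, 0.156, 0.001], [0.156, -0.988, 0.0], [0.001, -0.0, -1.0]]
wrist_force: [-1.0, 1.9, 6.1]
opening: 0.0506
gripper_force: 50.8
```

{"method": "apply_moves", "body": {
  "deltas": [
    [0,0,0.005,0,0,0,0.4],
    [0,0,0.01,0,0,0,0.4],
    [0,0,0.02,0,0,0,0.4],
    [0,0,0.03,0,0,0,0.4],
    [0,0,0.03,0,0,0,0.4],
    [0,0,0.02,0,0,0,0.4],
    [0,0,0.01,0,0,0,0.4],
    [0,0,0,0,0,0,0.4]
  ]
}}

```text
clock: 11.92
eef_pos: [0.5499, -0.3107, 0.1114]
tool_rot: [[0.988, 0.153, 0.003], [0.153, -0.988, -0.001], [0.003, 0.002, -1.0]]
wrist_force: [-0.1, -0.2, -2.6]
opening: 0.0506
gripper_force: 52.7
```

```bash
python3 s.py
```

```text
11.9167 [ 0.5499 -0.3107  0.1114] yaw 8.81 z [ 0.0032 -0.0014 -1.    ] [-0.047  0.729  0.767  1.936 -0.725  0.773 -0.277] F [-0.1 -0.2 -2.6] 0.0506 52.68676081672311
```

Disc is lifted and held (2.6 N). Now carry it over the hub while turning it by about 141°.

{"method": "apply_moves", "body": {
  "deltas": [
    [0.0025,0.014,0,0,0,0.11,0.4],
    [0.0025,0.014,0,0,0,0.11,0.4],
    [0.0025,0.014,0,0,0,0.11,0.4],
    [0.0025,0.014,0,0,0,0.11,0.4],
    [0.0025,0.014,0,0,0,0.11,0.4],
    [0.0025,0.014,0,0,0,0.11,0.4],
    [0.0025,0.014,0,0,0,0.11,0.4],
    [0.0025,0.014,0,0,0,0.11,0.4],
    [0.0025,0.014,0,0,0,0.11,0.4],
    [0.0025,0.014,0,0,0,0.11,0.4],
    [0.0025,0.014,0,0,0,0.11,0.4],
    [0.0025,0.014,0,0,0,0.11,0.4],
    [0.0025,0.014,0,0,0,0.11,0.4],
    [0.0025,0.014,0,0,0,0.11,0.4],
    [0.0025,0.014,0,0,0,0.11,0.4],
    [0.0025,0.014,0,0,0,0.11,0.4],
    [0.0025,0.014,0,0,0,0.11,0.4],
    [0.0025,0.014,0,0,0,0.11,0.4],
    [0.0025,0.014,0,0,0,0.11,0.4],
    [0.0025,0.014,0,0,0,0.11,0.4]
  ]
}}

```text
clock: 13.58
eef_pos: [0.5982, -0.0291, 0.1076]
tool_rot: [[-0.709, 0.705, -0.002], [0.705, 0.709, 0.001], [0.002, -0.001, -1.0]]
wrist_force: [0.2, -0.1, -2.8]
opening: 0.0509
gripper_force: 52.7
```

```bash
python3 s.py
```

```text
13.5833 [ 0.5982 -0.0291  0.1076] yaw 135.16 z [-2.e-03  5.e-04 -1.e+00] [-0.164  0.581  0.175  1.987 -0.174  0.589  0.916] F [ 0.2 -0.1 -2.8] 0.0509 52.70335989072919
```

{"method": "apply_moves", "body": {
  "deltas": [
    [0.002,0.001,0,0,0,0.1,0.4],
    [0.002,0.001,0,0,0,0.1,0.4],
    [0.0006,0.001,0,0,0,0.055,0.4],
    [0,0,0,0,0,0,0.4],
    [0,0,0,0,0,0,0.4]
  ]
}}

```text
clock: 14.0
eef_pos: [0.6029, -0.027, 0.108]
tool_rot: [[-0.86, 0.51, -0.002], [0.51, 0.86, 0.001], [0.002, -0.0, -1.0]]
wrist_force: [0.6, -1.1, -1.8]
opening: 0.0507
gripper_force: 52.7
```

```bash
python3 s.py; python3 - <<'E'
from h import *
q=camera_params('side')
def pr(x):
    c=q['attitude'].T@(np.array(x)-q['eye']);return (q['K']@c/c[2])[:2].round(1)
print('axis top',pr([.603,-.026,.088]),'disc c',pr([.603,-.026,.126]),'ear',pr([.603-.064*.9985,-.026+.064*.054,.126]))
u,v=pr([.603,-.026,.1]).astype(int)
a=camera('side')[0]
cv2.imwrite('pics/p1.png',cv2.resize(a[v-40:v+40,u-40:u+40],(560,560),interpolation=2));print(u,v)
E
```

```text
14.0 [ 0.6029 -0.027   0.108 ] yaw 149.32 z [-1.6e-03  5.0e-04 -1.0e+00] [-0.119  0.581  0.104  1.973 -0.103  0.594  1.089] F [ 0.6 -1.1 -1.8] 0.0507 52.70594224333763
axis top [346.6 188.3] disc c [347.  176.5] ear [328.5 179.9]
346 184
```

View pics/p1.png

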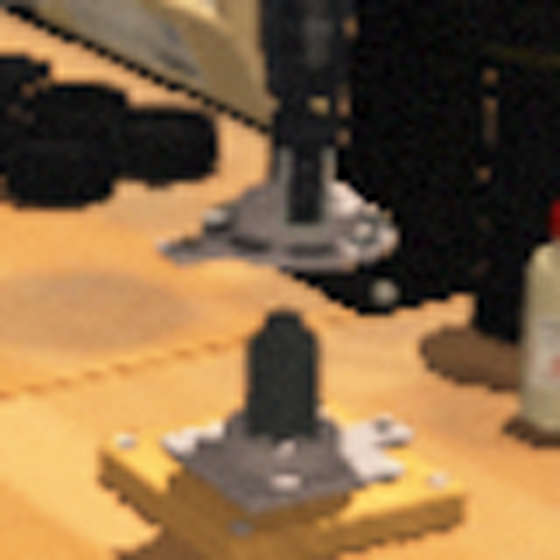

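The side crop shows the disc level above the hub with its ear to the left, as wanted. Its centre looks about 2 px to the right of the hub axis, so I'll check with depth.

```bash
python3 - <<'E'
from h import *
from scipy.optimize import least_squares
D=[camera('side')[1] for _ in range(5)];d=np.median(D,0);q=camera_params('side');C=cloud(q,d)
r=(slice(145,260),slice(300,400));c=C[r].reshape(-1,3)
c=c[np.linalg.norm(c[:,:2]-[.603,-.026],axis=1)<.09]
R=q['attitude'][:,0][:2];R=R/np.linalg.norm(R);c0=np.array([.603,-.026])
for lo in np.arange(.04,.15,.006):
    m=(c[:,2]>=lo)&(c[:,2]<lo+.006);k=c[m]
    if len(k)<4: print(lo.round(3),len(k));continue
    s=(k[:,:2]-c0)@R;print(lo.round(3),len(k),'right',np.percentile(s,[0,5,95,100]).round(4), k[:,:2].mean(0).round(3))
E
```

```text
0.04 21 right [-0.0164 -0.0135  0.014   0.0143] [ 0.595 -0.037]
0.046 23 right [-0.0166 -0.0164  0.0134  0.0139] [ 0.594 -0.036]
0.052 19 right [-0.0165 -0.0164  0.0108  0.0138] [ 0.593 -0.033]
0.058 19 right [-0.0164 -0.0164  0.0134  0.0135] [ 0.596 -0.036]
0.064 17 right [-0.0141 -0.014   0.0133  0.0134] [ 0.595 -0.038]
0.07 23 right [-0.0143 -0.014   0.0131  0.0139] [ 0.596 -0.036]
0.076 21 right [-0.0142 -0.0138  0.0128  0.0138] [ 0.597 -0.035]
0.082 16 right [-0.0113 -0.0111  0.01    0.01  ] [ 0.597 -0.034]
0.088 10 right [-0.0083 -0.007   0.0055  0.0067] [ 0.6  -0.03]
0.094 0
0.1 0
0.106 0
0.112 0
0.118 0
0.124 64 right [-0.0542 -0.0508  0.0399  0.044 ] [ 0.579 -0.05 ]
0.13 128 right [-0.0513 -0.0426  0.039   0.0448] [ 0.592 -0.04 ]
0.136 36 right [-0.0216 -0.0216  0.0262  0.0287] [ 0.595 -0.043]
0.142 45 right [-0.0214 -0.0184  0.0264  0.0296] [ 0.599 -0.036]
0.148 17 right [-0.0057 -0.0057  0.0152  0.0152] [ 0.59  -0.052]
```

```bash
python3 - <<'E'
from h import *
P,D=zip(*[camera('side') for _ in range(5)]);p=np.mean(P,0);d=np.median(D,0);q=camera_params('side');C=cloud(q,d)
r=(slice(100,260),slice(290,410));c=C[r].reshape(-1,3)
c0=np.array([.603,-.026]);R=q['attitude'][:,0][:2];R=R/np.linalg.norm(R)
c=c[np.linalg.norm(c[:,:2]-c0,axis=1)<.09]
for lo in np.arange(.148,.26,.008):
    k=c[(c[:,2]>=lo)&(c[:,2]<lo+.008)]
    if len(k)>4:
        s=(k[:,:2]-c0)@R;print(lo.round(3),len(k),np.percentile(s,[0,10,90,100]).round(4),s.mean().round(4))
# edge (subpixel) widths in image: row profiles
g=p.mean(2)
for v in range(196,214,3): print(v,g[v,336:358].round(0).astype(int))
for v in (166,168,170,172,174,176,178,180): print(v,g[v,326:368].round(0).astype(int))
E
```

```text
0.148 20 [-0.0057 -0.0052  0.0124  0.0152] 0.0029
0.156 27 [-0.0061 -0.0056  0.013   0.0151] 0.0034
0.164 22 [-0.0062 -0.0057  0.0115  0.0149] 0.0032
0.172 25 [-0.0063 -0.0061  0.0143  0.0171] 0.0055
0.18 17 [-0.0095 -0.0077  0.0113  0.0154] 0.0021
0.188 30 [-0.0072 -0.0065  0.015   0.0182] 0.005
0.196 19 [-0.0133 -0.01    0.0174  0.0176] 0.0009
0.204 35 [-0.0134 -0.0121  0.0173  0.0221] 0.0015
0.212 36 [-0.0135 -0.0121  0.0168  0.022 ] 0.0024
0.22 38 [-0.0143 -0.0097  0.0162  0.0218] 0.0026
0.228 39 [-0.0146 -0.0127  0.0188  0.0218] 0.0018
0.236 77 [-0.0148 -0.0107  0.0187  0.0234] 0.0028
0.244 28 [-0.0068 -0.0057  0.0124  0.0145] 0.0032
0.252 25 [-0.0079 -0.0051  0.013   0.0144] 0.0039
0.26 51 [-0.033  -0.0249  0.0286  0.0378] 0.0025
196 [179 177 176 173 152  84  43  44  44  46  47  47  45  43  43  99 163 179
 180 180 179 177]
199 [179 179 179 178 158  88  42  44  43  44  47  48  43  43  44 102 165 181
 181 183 184 184]
202 [178 178 173 154 118  55  44  44  43  46  45  46  43  44  43 123 188 188
 187 184 180 178]
205 [219 193  94  95  83  61  43  43  44  46  47  46  46  43  44  71 
[... 923 characters left out ...]
 [163 165 164 163 163 163 164 164 159 159 153 133 119  93  95 103 107 108
 109 102  93  72  27  26  24  36  82 114 137 158 129 109 128 133 106  47
   9  12  11  11  12  14]
176 [164 168 168 167 167 167 169 169 142  76  47  45  52  76  97 105 110 113
 114 117 118 112 102 101 101 105 111 116 113 108 101 118 146 155 174 182
 132  12  12  11  11  15]
178 [171 172 170 156 152 125  64  57  81  98  97  94  78  59  46  45  53  68
  80  98 105  98  97  96  94  91  86  92  99  89  87  99 117 121 123 148
 114  10  11  12  10  13]
180 [168 168 163 148 123 111 115 116 119 125 136 141 147 145 120 112 107 103
 110 117 120 104  92 105 103  99 100 102 108 134 154 141 131 104  71  57
  13  12  14  10  12  11]
```

In side view the fingers and disc both sit about 3.5 mm right of the reported TCP, while the hub does not. So the disc is centred in the grip, but the arm needs a visual correction. I'll measure the other direction too.

```bash
python3 - <<'E'
from h import *
c0=np.array([.603,-.026])
Q=camera_params('side');R=Q['attitude'][:,0][:2];R/=np.linalg.norm(R);F=np.array([-R[1],R[0]])
d=np.mean([camera('side')[1] for _ in range(12)],0);C=cloud(Q,d)[130:260,300:400].reshape(-1,3)
C=C[np.linalg.norm(C[:,:2]-c0,axis=1)<.09]
def front(lo,hi,rad,rc,lab):
    k=C[(C[:,2]>=lo)&(C[:,2]<hi)];r=(k[:,:2]-c0)@R-rc;f=(k[:,:2]-c0)@F
    m=(np.abs(r)<.7*rad)&(f<-.3*rad) ; r,f=r[m],f[m]
    e=f+np.sqrt(rad**2-r**2);print(lab,m.sum(),'F off median',np.median(e).round(4),np.percentile(e,[10,90]).round(4))
front(.128,.131,.042,.0035,'disc rim');front(.135,.143,.027,.0035,'disc collar')
front(.045,.075,.0155,-.0008,'hub shaft');front(.027,.035,.027,-.0008,'hub collar')
P,D=zip(*[camera('top') for _ in range(4)]);d=np.median(D,0);cv2.imwrite('pics/tp.png',P[0]);T=cloud(camera_params('top'),d)
m=(np.linalg.norm(T[...,:2]-c0,axis=-1)<.075)&(T[...,2]>.11)&(T[...,2]<.16)
print('top visible',m.sum());k=T[m]
for lo in (.115,.125,.135,.145):
    kk=k[(k[:,2]>=lo)&(k[:,2]<lo+.01)];
    if len(kk)>3:print(lo,len(kk),kk.min(0).round(4),kk.max(0).round(4))
E
```

```text
disc rim 21 F off median 0.0006 [-0.0001  0.0025]
disc collar 26 F off median -0.001 [-0.0071  0.0014]
hub shaft 60 F off median 0.0009 [-0.0039  0.0025]
hub collar 33 F off median -0.0022 [-0.003 -0.001]
top visible 0
```

{"method": "apply_moves", "body": {
  "deltas": [
    [-0.002,0.0012,0,0,0,0.005,0.4],
    [-0.002,0.0012,0,0,0,0.005,0.4],
    [0,0,0,0,0,0,0.4],
    [0,0,0,0,0,0,0.4]
  ]
}}

```text
clock: 15.68
eef_pos: [0.5995, -0.0245, 0.109]
tool_rot: [[-0.866, 0.5, -0.0], [0.5, 0.866, 0.0], [0.0, 0.0, -1.0]]
wrist_force: [0.5, 0.2, -1.7]
opening: 0.0511
gripper_force: 52.7
```

```bash
python3 s.py; cat > edge.py <<'E'
from h import *
P,D=zip(*[camera('side') for _ in range(6)]);g=np.mean(P,0).mean(2);d=np.median(D,0)
q=camera_params('side');C=cloud(q,d)
c0=np.array([.603,-.026]);R=q['attitude'][:,0][:2];R=R/np.linalg.norm(R)
c=C[100:260,290:410].reshape(-1,3);c=c[np.linalg.norm(c[:,:2]-c0,axis=1)<.09]
for lo,hi,n in((.045,.075,'hub'),(.135,.146,'collar'),(.15,.17,'fingers'),(.203,.236,'body')):
    k=c[(c[:,2]>=lo)&(c[:,2]<hi)]
    if len(k)<5: continue
    s=(k[:,:2]-c0)@R;a=np.percentile(s,[2,98]);print(n,a.round(4),a.mean().round(4))
for v in (174,175,176,177,178,179): print(v,g[v,356:366].round(0).astype(int))
E
python3 edge.py
```

```text
15.6833 [ 0.5995 -0.0245  0.109 ] yaw 150.01 z [-0.e+00  1.e-04 -1.e+00] [-0.123  0.576  0.102  1.982 -0.1    0.589  1.093] F [ 0.5  0.2 -1.7] 0.0511 52.70753050222993
hub [-0.0165  0.0137] -0.0014
collar [-0.0246  0.026 ] 0.0007
fingers [-0.0122  0.0119] -0.0001
body [-0.0188  0.0166] -0.0011
174 [116 137 111  83  76  12  10  13  11  12]
175 [117  92  94  96  75  12  10  13  12  12]
176 [140 148 162 171 163  88  10  13  11  13]
177 [109 126 136 154 150  68  10  13  11  13]
178 [ 80  84 114 134  92  12  12  10  10  13]
179 [134 109 127 119  50  12   9  12  11  11]
```

{"method": "apply_moves", "body": {
  "deltas": [
    [-0.001,0.0006,-0.008,0,0,0,0.4],
    [0,0,-0.01,0,0,0,0.4],
    [0,0,-0.008,0,0,0,0.4],
    [0,0,-0.004,0,0,0,0.4],
    [0,0,-0.003,0,0,0,0.4],
    [0,0,-0.003,0,0,0,0.4],
    [0,0,0,0,0,0,0.4]
  ]
}}

```text
clock: 16.57
eef_pos: [0.5984, -0.0241, 0.0723]
tool_rot: [[-0.866, 0.5, -0.001], [0.5, 0.866, -0.0], [0.001, -0.001, -1.0]]
wrist_force: [0.1, -0.5, -1.5]
opening: 0.0513
gripper_force: 52.7
```

{"method": "apply_moves", "body": {
  "deltas": [
    [0,0,-0.003,0,0,0,0.4],
    [0,0,-0.003,0,0,0,0.4],
    [0,0,0,0,0,0,0.4]
  ]
}}

```text
clock: 16.82
eef_pos: [0.5985, -0.024, 0.0666]
tool_rot: [[-0.866, 0.5, -0.0], [0.5, 0.866, 0.0], [0.0, -0.0, -1.0]]
wrist_force: [0.5, 0.1, -1.4]
opening: 0.0508
gripper_force: 52.7
```

{"method": "apply_moves", "body": {
  "deltas": [
    [0,0,-0.002,0,0,0,0.4],
    [0,0,-0.002,0,0,0,0.4],
    [0,0,0,0,0,0,0.4]
  ]
}}

```text
clock: 17.07
eef_pos: [0.5986, -0.0244, 0.0627]
tool_rot: [[-0.866, 0.5, 0.0], [0.5, 0.866, -0.0], [-0.0, -0.0, -1.0]]
wrist_force: [0.6, -1.9, -2.8]
opening: 0.0505
gripper_force: 52.7
```

{"method": "apply_moves", "body": {
  "deltas": [
    [0,0,-0.002,0,0,0,0.4],
    [0,0,-0.002,0,0,0,0.4],
    [0,0,0,0,0,0,0.4]
  ]
}}

```text
clock: 17.32
eef_pos: [0.5985, -0.0246, 0.0587]
tool_rot: [[-0.866, 0.501, -0.0], [0.501, 0.866, -0.001], [-0.0, -0.001, -1.0]]
wrist_force: [0.2, -4.5, -2.3]
opening: 0.0511
gripper_force: 52.7
```

```bash
python3 s.py; sed -i 's/(.135,.146/(.095,.104/; s/(.15,.17/(.108,.128/; s/(.203,.236/(.16,.19/;s/in (174.*:/in (189,190,191,192,193,194):/;s/(.045,.075/(.04,.06/' edge.py; python3 edge.py
```

```text
17.3167 [ 0.5985 -0.0246  0.0587] yaw 149.96 z [-3.e-04 -5.e-04 -1.e+00] [-0.111  0.648  0.086  2.012 -0.11   0.486  1.101] F [ 0.2 -4.5 -2.3] 0.0511 52.68730150535703  File "edge.py", line 10
    for v in (189,190,191,192,193,194):366].round(0).astype(int))
                                          ^
SyntaxError: unmatched ']'
```

The hub pushes toward -y with 4.5 N, so I'll yield 1 mm in y and continue down.

{"method": "apply_moves", "body": {
  "deltas": [
    [0,-0.001,0,0,0,0,0.4],
    [0,0,-0.002,0,0,0,0.4],
    [0,0,-0.002,0,0,0,0.4],
    [0,0,0,0,0,0,0.4]
  ]
}}

```text
clock: 17.65
eef_pos: [0.5985, -0.0248, 0.0546]
tool_rot: [[-0.866, 0.5, -0.0], [0.5, 0.866, 0.0], [0.0, -0.0, -1.0]]
wrist_force: [0.8, -0.3, -2.5]
opening: 0.0506
gripper_force: 52.7
```

{"method": "apply_moves", "body": {
  "deltas": [
    [0,0,-0.003,0,0,0,0.4],
    [0,0,-0.003,0,0,0,0.4],
    [0,0,0,0,0,0,0.4]
  ]
}}

```text
clock: 17.9
eef_pos: [0.5983, -0.0249, 0.0483]
tool_rot: [[-0.866, 0.5, -0.001], [0.5, 0.866, 0.0], [0.001, -0.0, -1.0]]
wrist_force: [1.0, 0.5, -2.3]
opening: 0.0511
gripper_force: 52.7
```

{"method": "apply_moves", "body": {
  "deltas": [
    [0,0,-0.005,0,0,0,0.4],
    [0,0,-0.005,0,0,0,0.4],
    [0,0,-0.005,0,0,0,0.4],
    [0,0,-0.005,0,0,0,0.4],
    [0,0,-0.003,0,0,0,0.4],
    [0,0,0,0,0,0,0.4]
  ]
}}

```text
clock: 18.4
eef_pos: [0.5982, -0.0249, 0.025]
tool_rot: [[-0.866, 0.5, -0.001], [0.5, 0.866, 0.0], [0.001, -0.001, -1.0]]
wrist_force: [0.2, -0.3, -2.0]
opening: 0.0511
gripper_force: 52.7
```

{"method": "apply_moves", "body": {
  "deltas": [
    [0,0,-0.002,0,0,0,0.4],
    [0,0,-0.002,0,0,0,0.4],
    [0,0,0,0,0,0,0.4]
  ]
}}

```text
clock: 18.65
eef_pos: [0.5986, -0.025, 0.0217]
tool_rot: [[-0.866, 0.5, -0.0], [0.5, 0.866, -0.0], [0.0, -0.0, -1.0]]
wrist_force: [-1.3, 0.3, -2.9]
opening: 0.0511
gripper_force: 52.7
```

{"method": "apply_moves", "body": {
  "deltas": [
    [0,0,-0.001,0,0,0,0.4],
    [0,0,-0.001,0,0,0,0.4],
    [0,0,0,0,0,0,0.4]
  ]
}}

```text
clock: 18.9
eef_pos: [0.5988, -0.025, 0.0207]
tool_rot: [[-0.866, 0.5, 0.001], [0.5, 0.866, 0.0], [-0.0, 0.0, -1.0]]
wrist_force: [-1.5, -1.4, 4.9]
opening: 0.0509
gripper_force: 53.5
```

```bash
python3 s.py
```

```text
18.9 [ 0.5988 -0.025   0.0207] yaw 149.98 z [ 6.e-04  1.e-04 -1.e+00] [-0.1    0.706  0.072  2.027 -0.116  0.411  1.108] F [-1.5 -1.4  4.9] 0.0509 53.48281105980277
```

The disc touches down exactly at the predicted TCP z (0.0207). Release and lift.

{"method": "apply_moves", "body": {
  "deltas": [
    [0,0,0,0,0,0,0.85],
    [0,0,0,0,0,0,0.85],
    [0,0,0,0,0,0,0.85],
    [0,0,0,0,0,0,0.85],
    [0,0,0,0,0,0,0.85],
    [0,0,0.005,0,0,0,0.85],
    [0,0,0.01,0,0,0,0.85],
    [0,0,0.02,0,0,0,0.85],
    [0,0,0.03,0,0,0,0.85],
    [0,0,0.03,0,0,0,0.85],
    [0,0,0.01,0,0,0,0.85]
  ]
}}

```text
clock: 19.82
eef_pos: [0.6004, -0.0253, 0.1297]
tool_rot: [[-0.866, 0.5, 0.005], [0.5, 0.866, 0.0], [-0.005, 0.003, -1.0]]
wrist_force: [1.0, -0.2, 0.2]
opening: 0.073
gripper_force: 0.0
```

{"method": "apply_moves", "body": {
  "deltas": [
    [-0.0072,0.018,0,0,0,-0.098,0.85],
    [-0.0072,0.018,0,0,0,-0.098,0.85],
    [-0.0072,0.018,0,0,0,-0.098,0.85],
    [-0.0072,0.018,0,0,0,-0.098,0.85],
    [-0.0072,0.018,0,0,0,-0.098,0.85],
    [-0.0072,0.018,0,0,0,-0.098,0.85],
    [-0.0072,0.018,0,0,0,-0.098,0.85],
    [-0.0072,0.018,0,0,0,-0.098,0.85],
    [-0.0072,0.018,0,0,0,-0.098,0.85],
    [-0.0072,0.018,0,0,0,-0.098,0.85],
    [-0.0072,0.018,0,0,0,-0.098,0.85],
    [-0.0072,0.018,0,0,0,-0.098,0.85],
    [-0.0072,0.018,0,0,0,-0.098,0.85],
    [-0.0072,0.018,0,0,0,-0.098,0.85],
    [-0.0072,0.018,0,0,0,-0.098,0.85],
    [-0.0072,0.018,0,0,0,-0.098,0.85],
    [0,0,0,0,0,0,0.85]
  ]
}}

```text
clock: 21.23
eef_pos: [0.4814, 0.2674, 0.1248]
tool_rot: [[0.498, 0.867, -0.002], [0.867, -0.498, 0.002], [0.001, -0.002, -1.0]]
wrist_force: [0.6, 0.7, -0.1]
opening: 0.0725
gripper_force: 0.0
```

```bash
python3 s.py; python3 - <<'E'
from h import *
p,d=zip(*[camera('top') for _ in range(3)]);d=np.median(d,0);C=cloud(camera_params('top'),d)
cv2.imwrite('pics/t2.png',cv2.resize(p[0][160:240,293:373],(560,560),interpolation=2))
k=C[175:225,305:361].reshape(-1,3);k=k[(np.linalg.norm(k[:,:2]-[.6026,-.026],axis=1)<.03)&(np.linalg.norm(k[:,:2]-[.6026,-.026],axis=1)>.018)]
print(np.percentile(k[:,2],[10,30,50,70,90]).round(4))
m=(abs(C[...,2]-.054)<.004)&(np.linalg.norm(C[...,:2]-[.6026,-.026],axis=-1)<.034);X=C[m][:,:2]
print('collar',cv2.minEnclosingCircle((X*1000).astype(np.float32)))
E
```

```text
21.2333 [0.4814 0.2674 0.1248] yaw 60.14 z [-0.0016  0.0016 -1.    ] [-1.022  0.579  0.616  2.101 -0.57   0.63  -0.53 ] F [ 0.6  0.7 -0.1] 0.0725 0.0
[0.0406 0.0463 0.0519 0.0536 0.0558]
collar ((601.4328002929688, -24.397090911865234), 26.655174255371094)
```

View pics/t2.png

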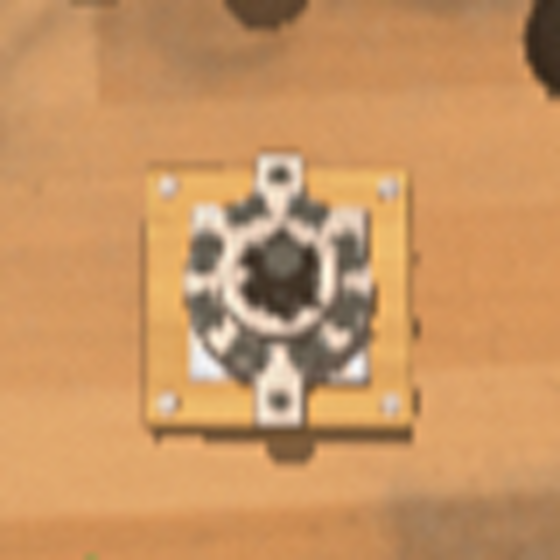

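Top view shows the disc seated on the hub, with its ear at the bottom (crop 280,400) opposite the fixed ear at the top (280,175); the collar height is 0.054. Next is the separator: first grip at yaw 60°.

{"method": "apply_moves", "body": {
  "deltas": [
    [0.001,0,-0.03,0,0,0,0.85],
    [0,0,-0.03,0,0,0,0.85],
    [0,0,-0.03,0,0,0,0.85],
    [0,0,-0.02,0,0,0,0.85],
    [0,0,-0.015,0,0,0,0.8],
    [0,0,-0.008,0,0,0,0.8],
    [0,0,-0.006,0,0,0,0.8],
    [0,0,0,0,0,0,0.8]
  ],
  "newtons": 25
}}

```text
clock: 22.05
eef_pos: [0.4848, 0.262, -0.0144]
tool_rot: [[0.499, 0.867, -0.0], [0.867, -0.499, -0.0], [-0.001, -0.0, -1.0]]
wrist_force: [-0.0, -0.5, -0.2]
opening: 0.0683
gripper_force: 0.0
```

```bash
python3 s.py
```

```text
22.05 [ 0.4848  0.262  -0.0144] yaw 60.1 z [-4.e-04 -4.e-04 -1.e+00] [-0.823  0.77   0.339  2.159 -0.781  0.335 -0.345] F [-0.  -0.5 -0.2] 0.0683 0.0
```

{"method": "apply_moves", "body": {
  "deltas": [
    [-0.001,0.0025,0,0,0,0,0.8],
    [0,0.0025,-0.0015,0,0,0,0.8],
    [0,0,0,0,0,0,0.8],
    [0,0,0,0,0,0,0.4],
    [0,0,0,0,0,0,0.4],
    [0,0,0,0,0,0,0.4],
    [0,0,0,0,0,0,0.4],
    [0,0,0,0,0,0,0.4]
  ],
  "newtons": 25
}}

```text
clock: 22.72
eef_pos: [0.4839, 0.2685, -0.0146]
tool_rot: [[0.498, 0.867, 0.001], [0.867, -0.498, 0.001], [0.002, 0.0, -1.0]]
wrist_force: [-0.6, 0.9, 6.4]
opening: 0.0526
gripper_force: 24.7
```

{"method": "apply_moves", "body": {
  "deltas": [
    [0,0,0,0,0,0,0.8],
    [0,0,0,0,0,0,0.8],
    [0,0,0,0,0,0,0.8],
    [0,0,0,0,0,0.105,0.8],
    [0,0,0,0,0,0.105,0.8],
    [0,0,0,0,0,0.105,0.8],
    [0,0,0,0,0,0.105,0.8],
    [0,0,0,0,0,0.105,0.8],
    [0,0,0,0,0,0.105,0.8],
    [0,0,0,0,0,0.105,0.8],
    [0,0,0,0,0,0.105,0.8],
    [0,0,0,0,0,0.105,0.8],
    [0,0,0,0,0,0.105,0.8],
    [0,0,0,0,0,0.105,0.8],
    [0,0,0,0,0,0.105,0.8],
    [0,0,0,0,0,0.105,0.8],
    [0,0,0,0,0,0.105,0.8],
    [0,0,0,0,0,0.105,0.8],
    [0,0,0,0,0,0,0.8]
  ]
}}

```text
clock: 24.3
eef_pos: [0.4835, 0.2677, -0.0156]
tool_rot: [[-0.872, 0.49, -0.0], [0.49, 0.872, -0.0], [0.0, -0.0, -1.0]]
wrist_force: [-0.4, -0.4, 0.1]
opening: 0.0683
gripper_force: 0.0
```

```bash
python3 s.py
```

```text
24.3 [ 0.4835  0.2677 -0.0156] yaw 150.64 z [-1.e-04 -1.e-04 -1.e+00] [-0.634  0.739  0.039  2.143 -0.1    0.261  0.549] F [-0.4 -0.4  0.1] 0.0683 0.0
```

{"method": "apply_moves", "body": {
  "deltas": [
    [0,0,0,0,0,0,0.4],
    [0,0,0,0,0,0,0.4],
    [0,0,0,0,0,0,0.4],
    [0,0,0,0,0,0,0.4],
    [0,0,0,0,0,0,0.4],
    [0,0,0,0,0,0,0.4]
  ],
  "newtons": 50
}}

```text
clock: 24.8
eef_pos: [0.4831, 0.2674, -0.0149]
tool_rot: [[-0.868, 0.497, -0.0], [0.497, 0.868, -0.001], [-0.0, -0.001, -1.0]]
wrist_force: [-2.1, -1.8, 11.0]
opening: 0.0505
gripper_force: 49.9
```

{"method": "apply_moves", "body": {
  "deltas": [
    [0,0,0.005,0,0,0,0.4],
    [0,0,0.01,0,0,0,0.4],
    [0,0,0.02,0,0,0,0.4],
    [0,0,0.03,0,0,0,0.4],
    [0,0,0.03,0,0,0,0.4],
    [0,0,0.02,0,0,0,0.4],
    [0,0,0.01,0,0,0,0.4],
    [0,0,0,0,0,0,0.4]
  ]
}}

```text
clock: 25.47
eef_pos: [0.4843, 0.2687, 0.1118]
tool_rot: [[-0.869, 0.495, 0.003], [0.495, 0.869, 0.002], [-0.002, 0.004, -1.0]]
wrist_force: [0.2, 0.7, -4.1]
opening: 0.0511
gripper_force: 53.1
```

```bash
python3 s.py
```

```text
25.4667 [0.4843 0.2687 0.1118] yaw 150.34 z [ 0.0031  0.0023 -1.    ] [-0.668  0.527  0.085  2.086 -0.085  0.528  0.531] F [ 0.2  0.7 -4.1] 0.0511 53.12745228409767
```

{"method": "apply_moves", "body": {
  "deltas": [
    [0.0072,-0.0184,0,0,0,-0.038,0.4],
    [0.0072,-0.0184,0,0,0,-0.038,0.4],
    [0.0072,-0.0184,0,0,0,-0.038,0.4],
    [0.0072,-0.0184,0,0,0,-0.038,0.4],
    [0.0072,-0.0184,0,0,0,-0.038,0.4],
    [0.0072,-0.0184,0,0,0,-0.038,0.4],
    [0.0072,-0.0184,0,0,0,-0.038,0.4],
    [0.0072,-0.0184,0,0,0,-0.038,0.4],
    [0.0072,-0.0184,0,0,0,-0.038,0.4],
    [0.0072,-0.0184,0,0,0,-0.038,0.4],
    [0.0072,-0.0184,0,0,0,-0.038,0.4],
    [0.0072,-0.0184,0,0,0,-0.038,0.4],
    [0.0072,-0.0184,0,0,0,-0.038,0.4],
    [0.0072,-0.0184,0,0,0,-0.038,0.4],
    [0.0072,-0.0184,0,0,0,-0.038,0.4],
    [0.0072,-0.0184,0,0,0,-0.038,0.4],
    [0,0,0,0,0,0,0.4],
    [0,0,0,0,0,0,0.4]
  ]
}}

```text
clock: 26.97
eef_pos: [0.5979, -0.0277, 0.1079]
tool_rot: [[-0.429, 0.903, -0.002], [0.903, 0.429, -0.001], [0.0, -0.002, -1.0]]
wrist_force: [-0.3, 1.1, -4.0]
opening: 0.0504
gripper_force: 53.1
```

```bash
python3 s.py; python3 - <<'E'
from h import *
p=cv2.imread('pics/topm.png');q=camera_params('top')
h=cv2.cvtColor(p,cv2.COLOR_BGR2HSV);m=((h[...,1]<60)&(h[...,2]>130)).astype(np.uint8);m[:215]=0;m[270:]=0;m[:,:215]=0;m[:,268:]=0
m=cv2.morphologyEx(m,cv2.MORPH_CLOSE,np.ones((7,7)));m=cv2.morphologyEx(m,cv2.MORPH_OPEN,cv2.getStructuringElement(2,(11,11)))
c=max(cv2.findContours(m,0,2)[0],key=cv2.contourArea)
w=np.array([ray(q,*x[0],.006)[:2]*1000 for x in c],np.float32);print(cv2.minAreaRect(w))
E
```

```text
26.9667 [ 0.5979 -0.0277  0.1079] yaw 115.41 z [-2.3e-03 -7.0e-04 -1.0e+00] [-0.191  0.584  0.211  1.989 -0.207  0.592  0.602] F [-0.3  1.1 -4. ] 0.0504 53.110328279435635
((509.2449951171875, 281.7602844238281), (49.31245803833008, 77.99077606201172), 35.20927810668945)
```

{"method": "apply_moves", "body": {
  "deltas": [
    [0.0008,0.0015,0,0,0,-0.01,0.4],
    [0,0.001,0,0,0,0,0.4],
    [0,0,-0.005,0,0,0,0.4],
    [0,0,0,0,0,0,0.4],
    [0,0,0,0,0,0,0.4]
  ]
}}

```text
clock: 27.38
eef_pos: [0.599, -0.0233, 0.104]
tool_rot: [[-0.423, 0.906, -0.001], [0.906, 0.423, 0.0], [0.0, -0.001, -1.0]]
wrist_force: [-0.5, -0.0, -3.3]
opening: 0.0505
gripper_force: 53.1
```

```bash
python3 s.py; python3 - <<'E'
from h import *
a=camera('side')[0];u,v=346,184
cv2.imwrite('pics/p2.png',cv2.resize(a[v-40:v+40,u-40:u+40],(560,560),interpolation=2))
E
```

```text
27.3833 [ 0.599  -0.0233  0.104 ] yaw 115.04 z [-9.e-04  1.e-04 -1.e+00] [-0.198  0.59   0.211  1.99  -0.213  0.583  0.594] F [-0.5 -0.  -3.3] 0.0505 53.09488467872143
```

View pics/p2.png

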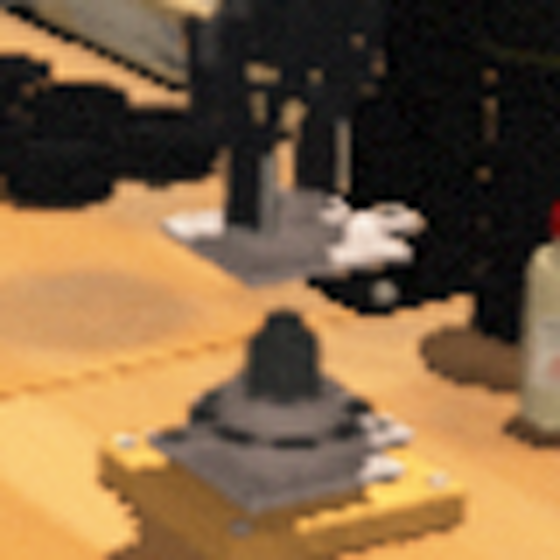

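The separator is level above the hub, parallel to the fixed one, with its ear (crop ~400,225) on the same side. I'll shift -1.5 mm in y and lower.

{"method": "apply_moves", "body": {
  "deltas": [
    [0,-0.0015,-0.006,0,0,0,0.4],
    [0,0,-0.01,0,0,0,0.4],
    [0,0,-0.008,0,0,0,0.4],
    [0,0,-0.004,0,0,0,0.4],
    [0,0,-0.003,0,0,0,0.4],
    [0,0,-0.002,0,0,0,0.4],
    [0,0,0,0,0,0,0.4]
  ]
}}

```text
clock: 28.02
eef_pos: [0.5992, -0.0255, 0.0709]
tool_rot: [[-0.422, 0.906, -0.001], [0.906, 0.422, -0.0], [0.0, -0.001, -1.0]]
wrist_force: [0.7, 0.3, -2.8]
opening: 0.0504
gripper_force: 53.1
```

{"method": "apply_moves", "body": {
  "deltas": [
    [0,0,-0.002,0,0,0,0.4],
    [0,0,-0.002,0,0,0,0.4],
    [0,0,-0.002,0,0,0,0.4],
    [0,0,0,0,0,0,0.4]
  ]
}}

```text
clock: 28.35
eef_pos: [0.5993, -0.0254, 0.0652]
tool_rot: [[-0.422, 0.906, -0.0], [0.906, 0.422, -0.0], [0.0, -0.0, -1.0]]
wrist_force: [-1.1, -0.2, -3.7]
opening: 0.0508
gripper_force: 53.1
```

{"method": "apply_moves", "body": {
  "deltas": [
    [0,0,-0.002,0,0,0,0.4],
    [0,0,-0.002,0,0,0,0.4],
    [0,0,0,0,0,0,0.4]
  ]
}}

```text
clock: 28.6
eef_pos: [0.5993, -0.0254, 0.0611]
tool_rot: [[-0.422, 0.906, -0.0], [0.906, 0.422, -0.0], [0.0, -0.0, -1.0]]
wrist_force: [-0.6, 0.0, -2.6]
opening: 0.0505
gripper_force: 53.1
```

```bash
python3 s.py; python3 -c "
from workcell import *
print(read_state()['moment'])"
```

```text
28.6 [ 0.5993 -0.0254  0.0611] yaw 114.99 z [-4.e-04 -1.e-04 -1.e+00] [-0.174  0.651  0.182  2.013 -0.233  0.497  0.613] F [-0.6  0.  -2.6] 0.0505 53.1030647456646
[-0.06183037  0.01926538  0.00266316]
```

Smooth so far. Seat TCP is about 0.054-0.0149 = 0.039.

{"method": "apply_moves", "body": {
  "deltas": [
    [0,0,-0.002,0,0,0,0.4],
    [0,0,-0.002,0,0,0,0.4],
    [0,0,-0.002,0,0,0,0.4],
    [0,0,0,0,0,0,0.4]
  ]
}}

```text
clock: 28.93
eef_pos: [0.5992, -0.0254, 0.055]
tool_rot: [[-0.422, 0.906, -0.001], [0.906, 0.422, -0.0], [0.0, -0.0, -1.0]]
wrist_force: [0.2, -0.6, -3.0]
opening: 0.0507
gripper_force: 53.1
```

{"method": "apply_moves", "body": {
  "deltas": [
    [0,0,-0.003,0,0,0,0.4],
    [0,0,-0.003,0,0,0,0.4],
    [0,0,-0.003,0,0,0,0.4],
    [0,0,-0.002,0,0,0,0.4],
    [0,0,0,0,0,0,0.4]
  ]
}}

```text
clock: 29.35
eef_pos: [0.5992, -0.0254, 0.0439]
tool_rot: [[-0.422, 0.906, -0.001], [0.906, 0.422, -0.0], [0.0, -0.001, -1.0]]
wrist_force: [0.3, 0.3, -3.1]
opening: 0.05
gripper_force: 53.1
```

{"method": "apply_moves", "body": {
  "deltas": [
    [0,0,-0.002,0,0,0,0.4],
    [0,0,-0.0015,0,0,0,0.4],
    [0,0,0,0,0,0,0.4]
  ]
}}

```text
clock: 29.6
eef_pos: [0.5994, -0.0254, 0.0407]
tool_rot: [[-0.422, 0.906, -0.0], [0.906, 0.422, -0.0], [0.0, -0.0, -1.0]]
wrist_force: [-0.4, 0.1, -2.9]
opening: 0.0503
gripper_force: 53.1
```

{"method": "apply_moves", "body": {
  "deltas": [
    [0,0,-0.001,0,0,0,0.4],
    [0,0,-0.0007,0,0,0,0.4],
    [0,0,0,0,0,0,0.4]
  ]
}}

```text
clock: 29.85
eef_pos: [0.5994, -0.0254, 0.0393]
tool_rot: [[-0.422, 0.906, 0.0], [0.906, 0.422, -0.0], [-0.0, 0.0, -1.0]]
wrist_force: [-0.4, 0.7, -2.2]
opening: 0.0507
gripper_force: 53.2
```

{"method": "apply_moves", "body": {
  "deltas": [
    [0,0,-0.001,0,0,0,0.4],
    [0,0,0,0,0,0,0.4]
  ]
}}

```text
clock: 30.02
eef_pos: [0.5995, -0.0254, 0.0392]
tool_rot: [[-0.422, 0.906, 0.0], [0.906, 0.422, 0.0], [0.0, 0.0, -1.0]]
wrist_force: [-3.7, 0.0, 8.0]
opening: 0.0505
gripper_force: 54.3
```

```bash
python3 s.py
```

```text
30.0167 [ 0.5995 -0.0254  0.0392] yaw 114.98 z [ 4.e-04  3.e-04 -1.e+00] [-0.163  0.684  0.166  2.023 -0.242  0.453  0.622] F [-3.7  0.   8. ] 0.0505 54.32882443070412
```

Contact at the seat (8 N at z 0.0392). Release, lift and clear the view.

{"method": "apply_moves", "body": {
  "deltas": [
    [0,0,0,0,0,0,0.85],
    [0,0,0,0,0,0,0.85],
    [0,0,0,0,0,0,0.85],
    [0,0,0,0,0,0,0.85],
    [0,0,0,0,0,0,0.85],
    [0,0,0.005,0,0,0,0.85],
    [0,0,0.01,0,0,0,0.85],
    [0,0,0.02,0,0,0,0.85],
    [0,0,0.03,0,0,0,0.85],
    [0,0,0.03,0,0,0,0.85],
    [0,0,0.02,0,0,0,0.85]
  ]
}}

```text
clock: 30.93
eef_pos: [0.6001, -0.0257, 0.1567]
tool_rot: [[-0.422, 0.907, 0.003], [0.907, 0.422, -0.0], [-0.001, 0.002, -1.0]]
wrist_force: [0.5, -0.8, 0.9]
opening: 0.0723
gripper_force: 0.0
```

{"method": "apply_moves", "body": {
  "deltas": [
    [-0.005,0.018,0.003,0,0,0,0.85],
    [-0.005,0.018,0.003,0,0,0,0.85],
    [-0.005,0.018,0.003,0,0,0,0.85],
    [-0.005,0.018,0.003,0,0,0,0.85],
    [-0.005,0.018,0.003,0,0,0,0.85],
    [-0.005,0.018,0.003,0,0,0,0.85],
    [-0.005,0.018,0.003,0,0,0,0.85],
    [-0.005,0.018,0.003,0,0,0,0.85],
    [-0.005,0.018,0.003,0,0,0,0.85],
    [-0.005,0.018,0.003,0,0,0,0.85],
    [-0.005,0.018,0.003,0,0,0,0.85],
    [-0.005,0.018,0.003,0,0,0,0.85],
    [-0.005,0.018,0.003,0,0,0,0.85],
    [-0.005,0.018,0.003,0,0,0,0.85],
    [0,0,0,0,0,0,0.85],
    [0,0,0,0,0,0,0.85]
  ]
}}

```text
clock: 32.27
eef_pos: [0.5292, 0.2276, 0.1961]
tool_rot: [[-0.424, 0.906, 0.001], [0.906, 0.424, 0.001], [0.0, 0.001, -1.0]]
wrist_force: [-0.5, -0.9, -0.1]
opening: 0.0724
gripper_force: 0.0
```

```bash
python3 s.py; python3 - <<'E'
from h import *
p,d=zip(*[camera('top') for _ in range(3)]);d=np.median(d,0);C=cloud(camera_params('top'),d)
a=camera('side')[0]
f=lambda p,u,v:cv2.resize(p[v-40:v+40,u-40:u+40],(400,400),interpolation=2)
cv2.imwrite('pics/fin.png',np.hstack([f(p[0],333,200),f(a,346,195)]))
r=np.linalg.norm(C[...,:2]-[.601,-.0245],axis=-1);k=C[(r<.026)&(r>.018)];print(np.percentile(k[:,2],[30,50,70,90]).round(4))
E
```

```text
32.2667 [0.5292 0.2276 0.1961] yaw 115.11 z [ 7.e-04  6.e-04 -1.e+00] [-0.699  0.444  0.274  1.971 -0.172  0.748  0.115] F [-0.5 -0.9 -0.1] 0.0724 0.0
[0.0701 0.0714 0.0725 0.0741]
```

View pics/fin.png

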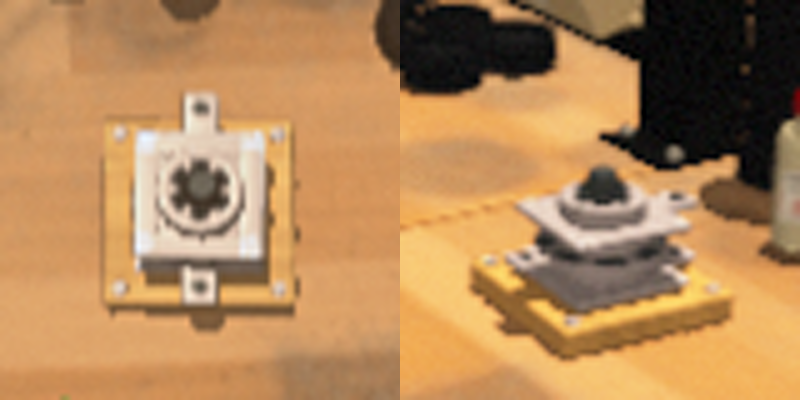

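Both plates are seated: the top collar is at 0.072, the separator's ear is above the fixed one (200,107), and the disc's ear is opposite (200,287). The arm is clear.

```bash
python3 -c "
from workcell import *
print(close_job())"
```

```text
the job is handed in; nothing more can be done
None
```

The job is handed in at about 32 s of the 64 s: the disc, then the loose separator, sit fully home and released on the hub with ears alternating as asked. The last pictures and the touchdown heights agree, but the hand-in returned no verdict.

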